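Slide the loaded vial rack home in its loading bay

ROBOT

A 7-joint arm with a two-finger parallel gripper is mounted at the origin on the work surface. World frame = base frame: x ahead of the robot, y to its left, z up, the work surface at z = 0. Lengths are in m, angles in rad, forces in N, time in s.
With the tool pointing down it reaches from about 0.4 to 0.925 m from the base axis. Payload 4.1 kg.
Tool frame: the origin (TCP) lies between the finger pads; the fingertips stand 11 mm ahead of it and the grasp point (between the pads) lies 8 mm behind it; z points along the fingers, x is the direction in which the jaws open and shut, and the axes are right-handed (so a half turn about z gives the same grasp; the last joint's range is limited). The gripper opens to 85 mm and grips with 20 to 120 N. Pads are 22 mm wide; open, the fingers measure 114 mm over their backs; the gripper's body (76 mm by 85 mm) begins 54 mm behind the grasp point. The pads swing forward as they close: fully open they stand 13 mm farther back than shut.
Start: joints at [-1.294, 0.398, 0.045, 1.537, -0.019, 1.207, -0.051], TCP at [0.239, 0.605, 0.242] pointing down, gripper open.
Joint ranges: [-2.82, 2.82], [-0.49, 2.23], [-1.37, 1.46], [0, 2.46], [-1.36, 4.5], [0.23, 2], [-2.94, 2.94]. Speed limits (rad/s): [2.57, 2.57, 3.14, 3.14, 3.14, 3.14, 3.14].

INTERFACE

Orientations are given as a unit quaternion [w, x, y, z].
In Python, from rig import * gives the robot as it stands.
- The arm moves only by the tool step_arm, never from a script. Its argument "commands" is a list that holds one entry, the list of rows, each a list of 5 numbers: the shift along the world's x, y, z in mm, then the turn about the world's z in rad, then the opening, from -1 (shut) to 1 (fully open). A call has 1 to 20 rows; each row shifts and turns the commanded pose from where the row before left it; what a row does not reach is not made up. A row lasts 1/8 s, in which the tool goes at most 62.5 mm and 10.7 degrees, less where a joint would pass 70% of its speed; a pose out of reach is approached as far as the arm can. A call with a gripper value outside its range is refused whole. The fingers move at their own pace and stop on an object; "newtons" is the grip in N (left out, the last holds). Time passes only in rows, so rows that do not move let the fingers close. It gives the time, the measured TCP pose, the force and the opening at its end, in the units of the state.
- get_state(): the state, without advancing time (a new reading comes with each control period).
- grab_frame(name): name is "scene" or "top" or "wrist"; returns a dict with "img" (400x640x3 uint8, blue, green, red), "mtx" (3x3 intrinsics, pixels), "cam_to_world" (4x4, takes a point from camera to world coordinates). Camera axes: x right, y up, looking along -z (the intrinsics and any distortion apply to the point x, -y, -z); pixel columns grow to the right and rows downward; lengths in m; the calibration is good to about 2 mm. A picture is of the moment at which its call begins. There is no depth.
- hand_in(): hands the job in, once; it reports no verdict.
The state is a dict: "time": time; "joint_pos": joint angles; "qd": joint speeds; "effort": joint torques, N m; "ee_pos": TCP position; "tool_rot": TCP orientation; "ft_force": force on the tool from outside, world axes, zero at the start; "ft_torque": the same for the moment, N m; "width": finger opening in m.
Only numpy, scipy, OpenCV 4.12 (cv2) and the standard library are available. Lean on these libraries where they do the work, as an engineer would, in place of code of your own. Each camera call takes 0.05 s, during which the arm holds its last target.

TASK

One of the two racks in the sampler's loading bays is full of capped vials. Slide that rack along its bay until it sits fully home against the end stop, without lifting it out, and leave the empty rack in the other bay where it is. A rack is a long bar that slides broadside between two side guides and jams if it is pushed near one end, so push it at the middle of its long side.

Things in the scene. Friction and masses are not known exactly. Their poses are not given: they have to be found in the camera images.
- rack_mid (a point): Centre (half-way up the block) of the full rack: grey block 140 mm long (own y), 65 deep (own x), 40 high, 0.35 kg, with two rows of six white-capped vials standing 22 mm above its top. +x points the way it slides home, z up. It starts 75 to 120 mm short of home. The long face to push is 32.5 mm away on the -x side and is faced with smooth steel. Pushed within 15 mm of the middle it slides with a few N; near an end it wedges.
- bay_home (a point): Where rack_mid is when the full rack is home, its front against the fixed end stop (top 42 mm above the table). +x points along the bay, the way it slides home, z up. Fixed bay: plate 168 mm wide, top 8 mm above the table, free behind the rack; side guides 18 mm high, 2 mm clear of each rack end; beyond the stop, 36 mm past its front face, a white box 60 mm above the table.
- empty_rack_mid (a point): Centre (half-way up) of the empty rack: the same 140 x 65 x 40 mm grey block with twelve empty holes and no vials, in the other, identical bay beside the first; either bay may be on the left. It also starts 75 to 120 mm short of its home, and is to stay there.
Mind the look-alikes: they are no part of the job. What is shaped like the part that bears rack_mid but green or yellow is not meant.

How it is judged:
At the end, for the whole second after the job is handed in: The full rack lies flat in its bay, within 10 mm of fully home and square to the stop within 7 degrees; the empty rack is within 15 mm of where it started (x of rack_mid in the frame of bay_home above -0.01 m and distance between rack_mid and bay_home below 0.012 m and angle between the x axis of rack_mid and the x axis of bay_home, either way round below 0.12 rad and angle between rack_mid's own z axis and vertical below 0.1 rad and distance of empty_rack_mid from where it was at the start of the episode below 0.015 m); the robot touches nothing.
It fails at once if the full rack is lifted more than 15 mm off the bay floor (z of rack_mid in the frame of bay_home above 0.015 m).
It fails at once if the empty rack is pushed more than 15 mm (distance of empty_rack_mid from where it was at the start of the episode above 0.015 m).
It also fails if it takes over 26 s, if anything falls off the work surface, if the arm or the gripper's body presses on something with over 40 N, if the wrist force passes 120 N, or if a joint passes its speed limit or range.

## Working session

There is one attempt and no reset: what is moved stays moved. The work goes in short steps, Python scripts to look and compute and a tool call to move; the robot and the scene stay as the last step left them, time stands still between calls to the robot, and variables do not carry over. Pictures are saved under pics/ and viewed, and the job is handed in when it is done.

Besides the shell and the picture viewer there is one more tool, called after "Call:" by a JSON object that holds its "name" and its "arguments", one argument or row to a line. step_arm: Moves the arm, as the interface text tells. Its arguments: {"type":"object","properties":{"commands":{"type":"array"},"newtons":{"type":"number"}},"required":["commands"]}

```bash
mkdir -p pics; python3 - <<'E'
from rig import *
import cv2,numpy as np,pickle
d={}
for n in("scene","top"):
    f=grab_frame(n);d[n]=f;cv2.imwrite(f"pics/{n}0.png",f["img"]);print(n,f["mtx"].round(1).tolist(),np.array(f["cam_to_world"]).round(3).tolist(),f.keys())
pickle.dump(d,open("f0.pkl","wb"))
s=get_state();print(s["time"],s["ee_pos"],s["tool_rot"],s["width"])
E
```

```text
scene [[422.7, 0.0, 318.7], [0.0, 422.7, 200.1], [0.0, 0.0, 1.0]] [[0.612, -0.579, 0.539, 0.873], [0.791, 0.439, -0.427, -0.305], [0.011, 0.687, 0.727, 0.585], [0.0, 0.0, 0.0, 1.0]] dict_keys(['img', 'mtx', 'cam_to_world'])
top [[403.9, 0.0, 322.4], [0.0, 403.9, 194.8], [0.0, 0.0, 1.0]] [[0.012, 0.986, -0.167, 0.367], [-1.0, 0.01, -0.007, 0.014], [-0.005, 0.167, 0.986, 0.756], [0.0, 0.0, 0.0, 1.0]] dict_keys(['img', 'mtx', 'cam_to_world'])
0.1 [0.23835645 0.60413986 0.2413975 ] [ 5.21285809e-04  8.26734151e-01  5.62592131e-01 -6.82363829e-04] 0.08539057220598426
```

View pics/scene0.png

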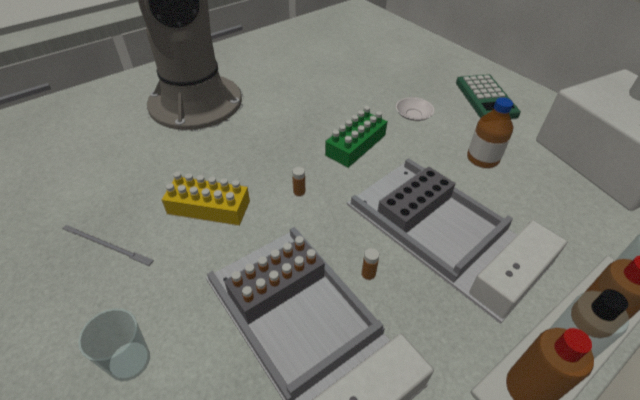

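View pics/top0.png

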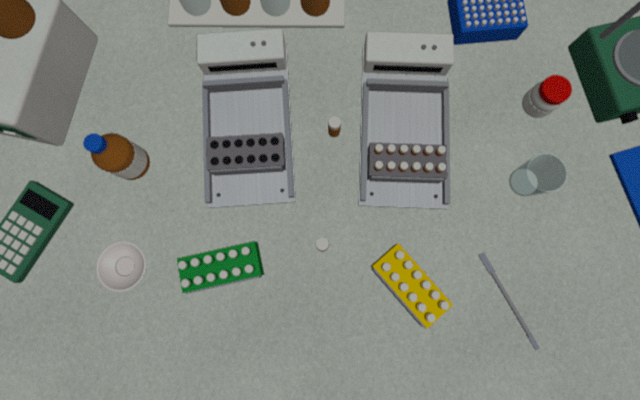

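The top view has four candidates. The grey rack with white caps at (407,160) fits the description. The grey rack with empty holes at (246,152) is the empty one. The green (220,267) and yellow (411,285) racks are look-alikes. I choose (407,160) and check it in a crop.

```bash
python3 - <<'E'
import cv2,pickle
d=pickle.load(open("f0.pkl","rb"))
c=d["top"]["img"][20:220,340:470];cv2.imwrite("pics/crop0.png",cv2.resize(c,None,fx=3,fy=3,interpolation=cv2.INTER_CUBIC)[:600])
c=d["scene"]["img"][215:400,200:440];cv2.imwrite("pics/crop1.png",cv2.resize(c,None,fx=3,fy=3,interpolation=cv2.INTER_CUBIC))
E
```

```text
(no output)
```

View pics/crop0.png

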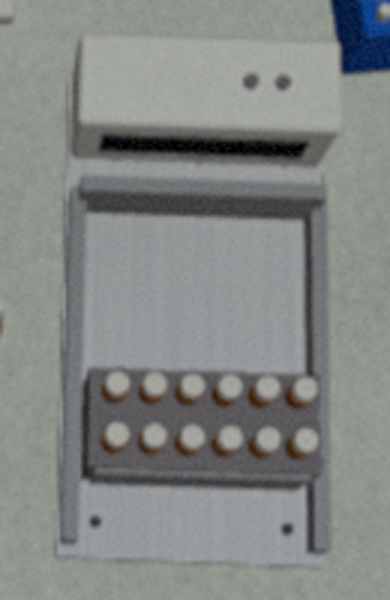

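View pics/crop1.png

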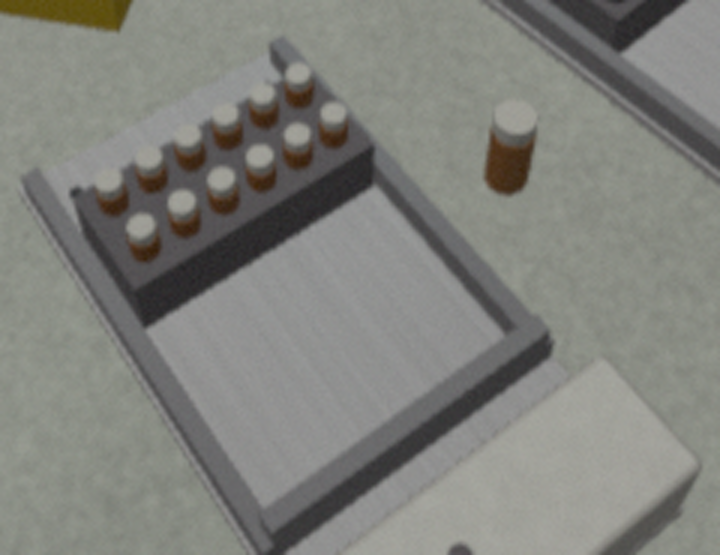

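The crop shows the grey rack with two rows of six white caps, so the choice is right. Its top spans rows 143–176 and columns 369–447 in the top view. The stop's front lies at rows 85–91.

```bash
cat > h.py <<'E'
import numpy as np,cv2
def ray(f,uv,z):
    M=np.array(f["cam_to_world"]);K=np.array(f["mtx"])
    uv=np.atleast_2d(np.array(uv,float));o=[]
    for u,v in uv:
        d=np.linalg.solve(K,[u,v,1]);d=M[:3,:3]@[d[0],-d[1],-d[2]];t=(z-M[2,3])/d[2];o.append(M[:3,3]+t*d)
    return np.array(o)
def caps(f,box):
    u0,v0,u1,v1=box;c=f["img"][v0:v1,u0:u1]
    m=((c.min(2)>165)).astype(np.uint8)
    n,l,s,ce=cv2.connectedComponentsWithStats(m)
    return [(ce[i]+[u0,v0],s[i,4]) for i in range(1,n) if 15<s[i,4]<150]
E
python3 - <<'E'
import pickle;from h import *
np.set_printoptions(precision=4,suppress=True)
d=pickle.load(open("f0.pkl","rb"));f=d["top"]
g=lambda c:[(340+x/3-.33,20+y/3-.33) for x,y in c]
print("rack top rearL,rearR,frontL,frontR\n",ray(f,g([(90,468),(318,473),(90,370),(318,375)]),.048))
print("stop top front L,R\n",ray(f,g([(82,195),(324,201)]),.042))
print("stop bottom front\n",ray(f,g([(88,211),(303,217)]),.008))
print("guide insides top L(rear,front), R\n",ray(f,g([(75,542),(83,214),(310,550),(307,214)]),.026))
print("box front top\n",ray(f,g([(76,132),(326,146)]),.06))
for box,z in(((365,135,452,185),.07),):
    c=caps(f,box);p=ray(f,[x[0] for x in c],z);print(len(c),[x[1] for x in c]);print(p)
    print("mean",p.mean(0));(r)=cv2.minAreaRect((p[:,:2]*1000).astype(np.float32));print(r)
# scene corner points
f=d["scene"];q=lambda c:[(200+x/3-.33,215+y/3-.33) for x,y in c]
print("scene rack top corners: rear-right,front-right,front-left\n",ray(f,q([(82,195),(140,290),(373,150)]),.048))
print("scene stop front-top R,L\n",ray(f,q([(268,510),(522,325)]),.042))
print("scene bottom stop front\n",ray(f,q([(268,502),(505,337)]),.008))
E
```

```text
rack top rearL,rearR,frontL,frontR
 [[ 0.5225 -0.0646  0.048 ]
 [ 0.5209 -0.2005  0.048 ]
 [ 0.5832 -0.0651  0.048 ]
 [ 0.5814 -0.2029  0.048 ]]
stop top front L,R
 [[ 0.6986 -0.0617  0.042 ]
 [ 0.696  -0.2129  0.042 ]]
stop bottom front
 [[ 0.7033 -0.0692  0.008 ]
 [ 0.7004 -0.2096  0.008 ]]
guide insides top L(rear,front), R
 [[ 0.4811 -0.0576  0.026 ]
 [ 0.6932 -0.064   0.026 ]
 [ 0.4777 -0.2004  0.026 ]
 [ 0.6945 -0.2068  0.026 ]]
box front top
 [[ 0.7316 -0.0564  0.06  ]
 [ 0.7237 -0.2098  0.06  ]]Traceback (most recent call last):
  File "<stdin>", line 11, in <module>
  File "h.py", line 5, in ray
    for u,v in uv:
        ^^^
ValueError: not enough values to unpack (expected 2, got 0)
```

```bash
python3 - <<'E'
import pickle;from h import *
np.set_printoptions(precision=4,suppress=True)
d=pickle.load(open("f0.pkl","rb"));f=d["top"]
c=f["img"][135:185,365:452].min(2);print(c.max(),np.percentile(c,[50,80,90,95]))
import h
for box,z in(((365,135,452,180),.07),):
    u0,v0,u1,v1=box;m=(f["img"][v0:v1,u0:u1].min(2)>125).astype(np.uint8)
    n,l,s,ce=cv2.connectedComponentsWithStats(m)
    k=[i for i in range(1,n) if 15<s[i,4]<120];p=ray(f,ce[k]+[u0,v0],z);print(s[k,4]);print(p)
f=d["scene"];q=lambda c:[(200+x/3-.33,215+y/3-.33) for x,y in c]
print("scene rack top corners: rear-right,front-right,front-left\n",ray(f,q([(82,195),(140,290),(373,150)]),.048))
print("scene stop front-top R,L\n",ray(f,q([(268,510),(522,325)]),.042))
print("scene guide top inner: R rear, R front; L front\n",ray(f,q([(45,170),(268,500),(505,330),(285,45)]),.026))
E
```

```text
166 [ 97. 148. 152. 156.]
[102  41  41  43  42  41  44  43  44  44  43]
[[ 0.5535 -0.2034  0.07  ]
 [ 0.5694 -0.0786  0.07  ]
 [ 0.5683 -0.1228  0.07  ]
 [ 0.5682 -0.1446  0.07  ]
 [ 0.5668 -0.1888  0.07  ]
 [ 0.5387 -0.0782  0.07  ]
 [ 0.5379 -0.0999  0.07  ]
 [ 0.5374 -0.122   0.07  ]
 [ 0.5373 -0.1441  0.07  ]
 [ 0.5364 -0.1658  0.07  ]
 [ 0.536  -0.188   0.07  ]]
scene rack top corners: rear-right,front-right,front-left
 [[ 0.5214 -0.1974  0.048 ]
 [ 0.5833 -0.2015  0.048 ]
 [ 0.5875 -0.0667  0.048 ]]
scene stop front-top R,L
 [[ 0.6994 -0.2105  0.042 ]
 [ 0.7026 -0.0695  0.042 ]]
scene guide top inner: R rear, R front; L front
 [[ 0.4819 -0.2007  0.026 ]
 [ 0.6909 -0.2053  0.026 ]
 [ 0.6946 -0.0707  0.026 ]
 [ 0.4891 -0.0523  0.026 ]]
```

Call:
{"name": "step_arm", "arguments": {
  "commands": [
    [[50,-25,0,0.035,-1],[50,-25,0,0.035,-1],[50,-25,0,0.035,-1],[50,-25,0,0.035,-1],[2,-49,0,0.035,-1],[2,-49,0,0.035,-1],[2,-49,0,0.035,-1],[2,-49,0,0.035,-1],[2,-49,0,0.035,-1],[2,-49,0,0.035,-1],[2,-49,0,0,-1],[2,-49,0,0,-1],[2,-49,0,0,-1],[2,-49,0,0,-1],[2,-49,0,0,-1],[2,-49,0,0,-1],[2,-49,0,0,-1],[0,0,0,0,-1],[0,0,0,0,-1]]
  ]
}}

```text
time: 2.48
ee_pos: [0.4643, -0.1317, 0.242]
tool_rot: [-0.001, 0.716, 0.698, -0.0]
ft_force: [0.1, -0.4, 0.7]
width: -0.0004
```

Call:
{"name": "step_arm", "arguments": {
  "commands": [
    [[0,0,-45,0,-1],[0,0,-45,0,-1],[0,0,-45,0,-1],[0,0,-40,0,-1],[0,0,-20,0,-1],[0,0,-12,0,-1],[0,0,0,0,-1]]
  ]
}}

```text
time: 3.35
ee_pos: [0.4644, -0.1313, 0.0349]
tool_rot: [-0.001, 0.716, 0.699, -0.0]
ft_force: [0.1, -0.3, 0.6]
width: 0.0001
```

```bash
python3 - <<'E'
from rig import *
import cv2
for n in("scene","top"):
    f=grab_frame(n);cv2.imwrite(f"pics/{n}1.png",f["img"])
E
```

```text
(no output)
```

View pics/scene1.png

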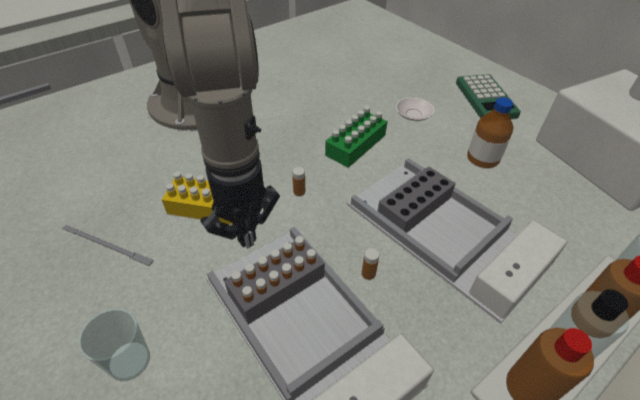

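View pics/top1.png

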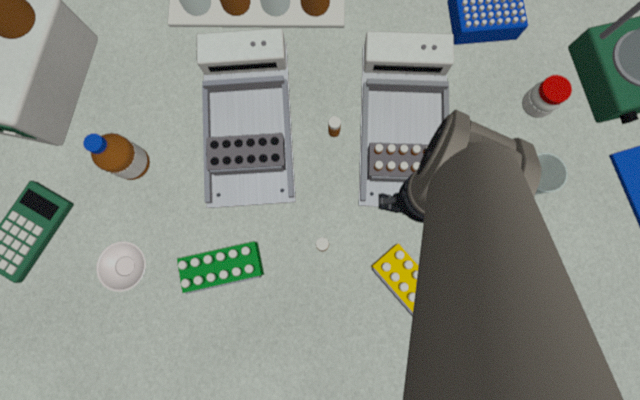

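The scene view shows the closed fingers at about (245,240), behind the middle of the rack. The top view has the arm over the bay's right side. Nothing has been disturbed. Next I approach to contact and start the push.

Call:
{"name": "step_arm", "arguments": {
  "commands": [
    [[12,-1,0,0,-1],[12,0,0,0,-1],[12,0,0,0,-1],[6,0,0,0,-1],[6,0,0,0,-1],[6,-0.3,0,0,-1],[6,-0.2,0,0,-1]]
  ]
}}

```text
time: 4.32
ee_pos: [0.5245, -0.1338, 0.0352]
tool_rot: [-0.0, 0.716, 0.698, -0.0]
ft_force: [-0.6, 0.2, -0.0]
width: 0.0002
```

```bash
python3 - <<'E'
from rig import *
import cv2
f=grab_frame("scene");cv2.imwrite("pics/scene2.png",cv2.resize(f["img"][130:330,160:400],None,fx=3,fy=3,interpolation=cv2.INTER_CUBIC))
print(get_state()["ft_force"])
E
```

```text
[-0.02839869 -1.15919234 -0.07045776]
```

View pics/scene2.png

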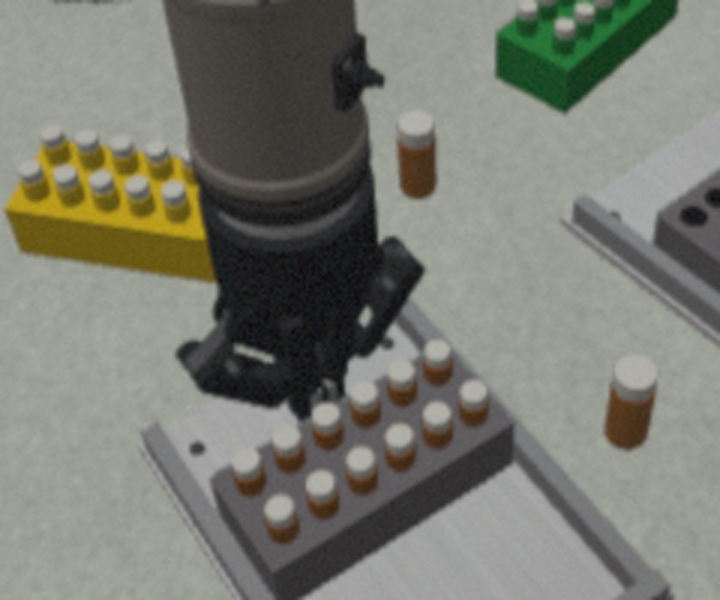

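The scene crop shows the fingers on the middle of the steel face. The rack's front corner has moved on by about 9 px, so it is sliding freely. I keep pushing.

Call:
{"name": "step_arm", "arguments": {
  "commands": [
    [[8,-0.2,0,0,-1],[8,-0.2,0,0,-1],[8,-0.2,0,0,-1],[8,-0.2,0,0,-1],[8,-0.2,0,0,-1],[8,-0.2,0,0,-1],[8,-0.2,0,0,-1],[8,-0.2,0,0,-1],[8,-0.2,0,0,-1],[8,-0.2,0,0,-1]]
  ]
}}

```text
time: 5.62
ee_pos: [0.6051, -0.1358, 0.0353]
tool_rot: [-0.0, 0.716, 0.698, 0.0]
ft_force: [-1.3, 0.1, 0.5]
width: -0.0
```

```bash
python3 - <<'E'
from rig import *
import cv2
f=grab_frame("scene");cv2.imwrite("pics/scene3.png",cv2.resize(f["img"][200:400,200:440],None,fx=3,fy=3,interpolation=cv2.INTER_CUBIC))
print(get_state()["ft_force"],get_state()["ee_pos"])
E
```

```text
[ 0.51654687 -0.12098368  0.21225983] [ 0.606531   -0.1357547   0.03548965]
```

View pics/scene3.png

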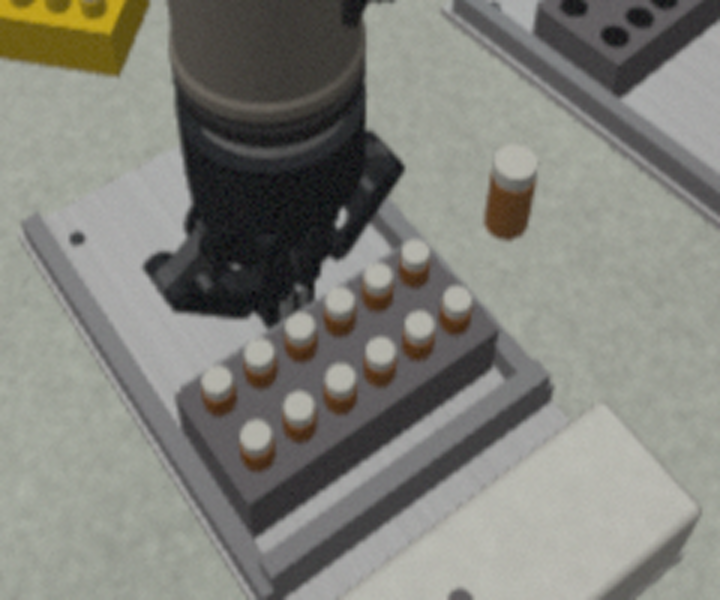

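The rack is square and about 15–20 mm short of the stop. I take the rest in small steps and watch the force.

Call:
{"name": "step_arm", "arguments": {
  "commands": [
    [[4,-0.1,0,0,-1],[4,-0.1,0,0,-1],[3,-0.1,0,0,-1],[2,0,0,0,-1],[1,0,0,0,-1]]
  ]
}}

```text
time: 6.3
ee_pos: [0.6186, -0.1361, 0.0353]
tool_rot: [-0.0, 0.716, 0.698, 0.0]
ft_force: [-1.7, 0.8, -1.4]
width: 0.0001
```

Call:
{"name": "step_arm", "arguments": {
  "commands": [
    [[1,0,0,0,-1],[1,0,0,0,-1]]
  ]
}}

```text
time: 6.55
ee_pos: [0.6205, -0.1361, 0.0353]
tool_rot: [-0.0, 0.716, 0.698, 0.0]
ft_force: [-1.8, -0.3, 0.1]
width: 0.0001
```

Call:
{"name": "step_arm", "arguments": {
  "commands": [
    [[1,0,0,0,-1],[1,0,0,0,-1]]
  ]
}}

```text
time: 6.8
ee_pos: [0.6226, -0.1361, 0.0354]
tool_rot: [-0.0, 0.716, 0.698, 0.0]
ft_force: [-1.0, -0.4, 0.0]
width: -0.0
```

Call:
{"name": "step_arm", "arguments": {
  "commands": [
    [[1,0,0,0,-1],[1,0,0,0,-1]]
  ]
}}

```text
time: 7.05
ee_pos: [0.6238, -0.136, 0.0353]
tool_rot: [-0.001, 0.716, 0.698, -0.0]
ft_force: [-2.7, 0.2, 0.9]
width: -0.0002
```

Call:
{"name": "step_arm", "arguments": {
  "commands": [
    [[1,0,0,0,-1],[0,0,0,0,-1]]
  ]
}}

```text
time: 7.3
ee_pos: [0.6239, -0.1361, 0.035]
tool_rot: [-0.002, 0.716, 0.698, -0.001]
ft_force: [-5.6, -0.9, 2.0]
width: -0.0003
```

```bash
python3 - <<'E'
from rig import *
import cv2
f=grab_frame("scene");cv2.imwrite("pics/scene4.png",cv2.resize(f["img"][200:400,200:440],None,fx=3,fy=3,interpolation=cv2.INTER_CUBIC))
E
```

```text
(no output)
```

View pics/scene4.png

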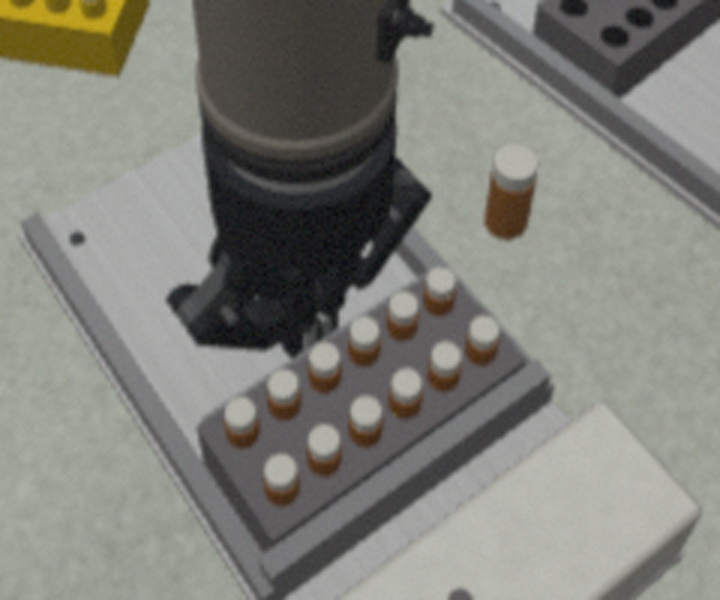

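The TCP has stalled at x = 0.624 with the force rising, and the picture shows the rack front closed up to the stop. I press a little more, then back off and lift.

Call:
{"name": "step_arm", "arguments": {
  "commands": [
    [[1,0,0,0,-1],[1,0,0,0,-1],[0,0,0,0,-1]]
  ]
}}

```text
time: 7.72
ee_pos: [0.6239, -0.1362, 0.0345]
tool_rot: [-0.003, 0.716, 0.698, -0.002]
ft_force: [-7.8, 0.3, 3.5]
width: -0.0002
```

Call:
{"name": "step_arm", "arguments": {
  "commands": [
    [[-4,0,0,0,-1],[-8,0,0,0,-1],[-20,0,0,0,-1],[-30,0,0,0,-1],[-30,0,0,0,-1],[-30,0,0,0,-1],[0,0,40,0,-1],[0,0,40,0,-1],[0,0,40,0,-1],[0,0,40,0,-1],[0,0,40,0,-1],[0,50,0,0,-1],[0,50,0,0,-1],[0,50,0,0,-1],[0,50,0,0,-1],[0,50,0,0,-1],[0,50,0,0,-1],[0,50,0,0,-1],[0,50,0,0,-1],[0,0,0,0,-1]]
  ]
}}

```text
time: 10.22
ee_pos: [0.5045, 0.2698, 0.2355]
tool_rot: [-0.001, 0.713, 0.701, 0.002]
ft_force: [0.0, 0.1, -0.4]
width: 0.0
```

```bash
python3 - <<'E'
from rig import *
import cv2,pickle;from h import *
np.set_printoptions(precision=4,suppress=True)
d={}
for n in("scene","top"):
    f=grab_frame(n);d[n]=f;cv2.imwrite(f"pics/{n}5.png",f["img"])
pickle.dump(d,open("f5.pkl","wb"))
f=d["top"]
u0,v0,u1,v1=365,85,447,125;m=(f["img"][v0:v1,u0:u1].min(2)>135).astype(np.uint8)
n,l,s,ce=cv2.connectedComponentsWithStats(m)
k=[i for i in range(1,n) if 15<s[i,4]<120];print(s[k,4],ray(f,ce[k]+[u0,v0],.07))
cv2.imwrite("pics/crop5.png",cv2.resize(f["img"][20:220,195:460],None,fx=3,fy=3,interpolation=cv2.INTER_CUBIC))
E
```

```text
[19 22 24 26 28 33 38 36 37 34 35 38 89] [[ 0.6835 -0.0821  0.07  ]
 [ 0.6832 -0.1038  0.07  ]
 [ 0.6832 -0.1258  0.07  ]
 [ 0.6826 -0.1479  0.07  ]
 [ 0.6826 -0.1698  0.07  ]
 [ 0.6823 -0.1918  0.07  ]
 [ 0.655  -0.081   0.07  ]
 [ 0.6543 -0.1029  0.07  ]
 [ 0.6541 -0.1249  0.07  ]
 [ 0.6532 -0.147   0.07  ]
 [ 0.6526 -0.169   0.07  ]
 [ 0.6519 -0.1909  0.07  ]
 [ 0.6126 -0.0994  0.07  ]]
```

View pics/scene5.png

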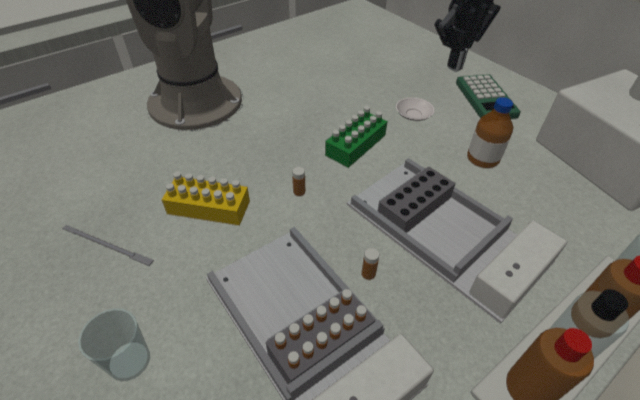

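View pics/crop5.png

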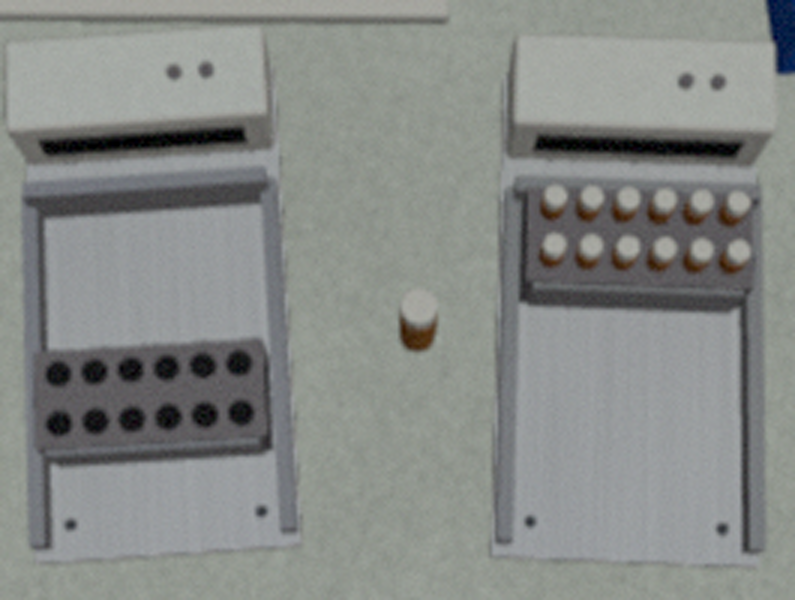

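The full rack's centre is now at x ≈ 0.668, against an estimated home of about 0.667. It sits flat and square against the stop, and the empty rack is unmoved. The arm is clear.

```bash
python3 -c "
from rig import *
print(hand_in())"
```

```text
the job is handed in; nothing more can be done
None
```

I slid the full rack about 115 mm along its bay to the end stop, pushing with closed fingers at the middle of its steel face. I then backed off, lifted clear and handed in the job at about 10.3 s. No verdict was reported.

- **Fully home:** the arm stalled at x = 0.624 m, where I had estimated the stop to be. The push force rose from 1–2 N to about 8 N there, well under the limits.
- **Position and squareness:** in the last pictures the rack centre is at x ≈ 0.668 m, against an estimated home of about 0.667 m. It sits flat and within about 1–2° of the bay direction.
- **Empty rack:** it looks unmoved in both camera views; I did not measure it.
- **Robot clear:** the arm is 0.23 m above the table and the wrist force reads about zero.

No check failed. The only disagreement was that the two cameras placed the stop 1–3 mm apart, which fits the 2 mm calibration error.

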